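# Snap a price-sign holder shut in the press-stud pliers

### The job

At the bakeware shop's counter, take the yellow price-sign holder, the one whose brass press stud still stands open, and lay it flat on the white board with its stud centred on the brass anvil under the open jaw of the pliers. Then press the red upper handle of the pliers all the way down until the stud snaps shut, and let the handle spring back open, leaving the holder where it lies.

Things in the scene. Friction and masses are not known exactly. Their poses are not given: they have to be found in the camera images.
- sign_stud (a point): Yellow holder (loose, 90 g): point on its underside below the stud's centre. x runs along the black base strip (125 x 30 x 5 mm) from panel to stud end, 12 mm past the stud; z up. Grip it by the upright yellow panel: centre 85 mm behind the stud (-x), 50 mm along x, 10 mm thick in y, top 65 mm above the underside. Starts on the counter (height 0) among a blue and a green one, studs shut.
- stud_cap (a joint): How far the stud's brass cap (18 mm wide, 4 mm thick) is pressed down, m: 0 open (cap top 15 mm above the holder's underside), 0.006 shut (9 mm). A tight snap fit: it takes about 6 N on the cap, and the cap stays down when let go.
- anvil (a point): Centre of the 38 mm brass disc flush in the fixed white board's flat top, 12 mm above the counter. x runs along the pliers, handle to hinge; y left; z up. Board: x -70 to +100, y -125 to +40 mm. Holder slides in from -y, strip along y, panel to -y. The 32 mm round jaw above, open, clears the board by 28 mm; its arm is 20 mm wide; hinge at x +75 mm, 57 mm tall.
- handle (a point): Top of the upper arm's red grip (70 x 30 mm), 190 mm from the hinge, 25 mm from the grip's rear end; z is normal to the grip. Sprung open it is 107 mm above the counter; fully pressed 47 mm, at a hard stop, and then at x -115, y 0 mm from the anvil. It swings about the hinge (up to 8 mm in x), takes 3 N, or 6 N with an open stud in the jaw, and springs back when let go.
Things that resemble listed ones, but are neither listed nor needed, are in the scene too. What is shaped like the part that bears sign_stud but purple is not meant.

How it is judged:
By the outcome, as a careful person would: the job done as asked, in the order asked, and still so for the second after the job is handed in, with the robot touching nothing.
It also fails if it takes over 48 s, if anything falls off the work surface, if the arm or the gripper's body presses on something with over 40 N, if the wrist force passes 120 N, or if a joint passes its speed limit or range.

### The arm

A 6-joint arm with a two-finger parallel gripper is mounted at the origin on the work surface. World frame = base frame: x ahead of the robot, y to its left, z up, the work surface at z = 0. Lengths are in m, angles in rad, forces in N, time in s.
With the tool pointing down it reaches from about 0.275 to 1 m from the base axis. Payload 8.4 kg.
Tool frame: the origin (TCP) lies on the centre line of the jaws, within the pads' length; the fingertips stand 17 mm ahead of it and the grasp point (between the pads) lies 2 mm behind it (bot.tcp_to_tips is the z of the fingertips in the tool frame, in m); z points along the fingers, y is the line along which they close (so a half turn about z gives the same grasp; the last joint's range is limited). The gripper opens to 85 mm and grips with 20 to 120 N. Pads are 22 mm wide; open, the fingers measure 114 mm over their backs; the gripper's body (76 mm by 85 mm) begins 54 mm behind the grasp point. The pads swing forward as they close: fully open they stand 13 mm farther back than shut.
Start: joints at [-1.329, 0.353, 1.633, -0, 1.155, -0.002], TCP at [0.151, -0.607, 0.248] pointing down, gripper open.
Joint ranges: [-2.63, 2.63], [-0.92, 2.1], [0.06, 2.66], [-1.3, 4.44], [0, 2.69], [-3.02, 3.02]. Speed limits (rad/s): [2.22, 2.22, 2.79, 3.14, 3.14, 3.14].

### API

Orientations are given as a unit quaternion [x, y, z, w].
In Python, from workcell import bot, hand, kinematics, get_obs, vision, hand_in gives the robot as it stands. The module is installed in compiled form; this text tells all that it offers. Calls block until the motion is done:
- bot.reach(position, orientation): joint-space move of the TCP to a pose.
- bot.servo_line(position, ori=None, velocity=0.15): straight line of the TCP; ori=None keeps the orientation; velocity is the mean speed in m/s.
- bot.goto_joints(angles): joint-space move.
- hand.move_gripper(opening, strength=None): finger opening in m; strength is the grip in N (None keeps the last); returns when the fingers have stopped.
- bot.dwell(seconds).
- kinematics.solve_ik(position, orientation): joint angles nearest the present ones, or None.
- get_obs(): the state.
- vision.read_camera(name): name is "scene" or "side" or "wrist"; returns a dict with "frame" (480x640x3 uint8, red, green, blue), "intrinsics" (3x3 intrinsics, pixels), "view" (4x4, takes a point from world to camera coordinates). Camera axes: x right, y down, z forward; pixel columns grow to the right and rows downward; lengths in m; the calibration is good to about 2 mm. A picture is of the moment at which its call begins. There is no depth.
A pose or a line that the arm cannot do raises bot.IKError and nothing moves.
- hand_in(): hands the job in; it is judged then, once.
The state is a dict: "time_s": time; "joint_pos": joint angles; "joint_vel": joint speeds; "joint_efforts": joint torques, N m; "position": TCP position; "orientation": TCP orientation; "wrist_force": force on the tool from outside, world axes, zero at the start; "ft_torque": the same for the moment, N m; "gripper_width": finger opening in m; "grip_force": force on a finger pad.
Only numpy, scipy, OpenCV 4.12 (cv2) and the standard library are available. Lean on these libraries where they do the work, as an engineer would, in place of code of your own. Each camera call takes 0.05 s, during which the arm holds its last target. There are 200 camera calls.

## Working session

There is one attempt and no reset: what is moved stays moved. The work goes in short steps, each a Python script; the robot and the scene stay as the last script left them, time stands still between calls to the robot, and variables do not carry over. Pictures are saved under pics/ and viewed, at most 10 in all, crops included, and the job is handed in when it is done.

```bash
mkdir -p pics
python3 - <<'E'
from workcell import vision,get_obs
import cv2,numpy as np,pickle
d={n:vision.read_camera(n) for n in("scene","side","wrist")}
pickle.dump(d,open('d0.pkl','wb'))
for n in d:
    cv2.imwrite(f'pics/{n}0.png',d[n]["frame"][:,:,::-1]); 
    print(n,d[n]["intrinsics"].tolist(),np.round(np.linalg.inv(d[n]["view"]),3).tolist())
print(get_obs())
E
```

```text
scene [[440.2800598726506, 0.0, 314.8799843624312], [0.0, 440.2800598726506, 234.73665655844601], [0.0, 0.0, 1.0]] [[-0.708, 0.363, -0.606, 0.991], [0.706, 0.359, -0.61, 0.474], [-0.004, -0.86, -0.511, 0.532], [0.0, 0.0, 0.0, 1.0]]
side [[444.805824895014, 0.0, 315.8019066236375], [0.0, 444.805824895014, 245.23772904923217], [0.0, 0.0, 1.0]] [[0.938, -0.227, 0.263, 0.276], [-0.347, -0.629, 0.695, -0.595], [0.007, -0.743, -0.669, 0.605], [0.0, 0.0, 0.0, 1.0]]
wrist [[346.99085520033003, 0.0, 317.87768982142194], [0.0, 346.99085520033003, 242.41452406245904], [0.0, 0.0, 1.0]] [[0.241, -0.934, -0.263, 0.217], [-0.971, -0.232, -0.065, -0.59], [-0.001, 0.271, -0.963, 0.373], [0.0, 0.0, 0.0, 1.0]]
{'time_s': 0.15, 'joint_pos': array([-1.32943880e+00,  3.53504946e-01,  1.63395896e+00, -2.90782674e-05,
        1.15522264e+00, -2.43557645e-03]), 'joint_vel': array([ 0.00036016, -0.00056973, -0.00120541, -0.00076031,  0.00051049,
        0.00157242]), 'joint_efforts': array([ 7.00226537e-04, -6.05634999e+01, -3.42340779e+01,  1.10564528e-05,
        6.09114868e-03, -1.97371186e-06]), 'position': array([ 0.15075173, -0.60618416,  0.24772607]), 'orientation': array([ 9.92578947e-01,  1.21600720e-01, -7.83870115e-05, -5.41462738e-04]), 'wrist_force': array([-0.52065352, -0.56445132, -0.54626755]), 'ft_torque': array([ 0.07979135, -0.00475465,  0.01000142]), 'grip_force': 0.0, 'gripper_width': 0.08547067225814271}
```

View pics/scene0.png

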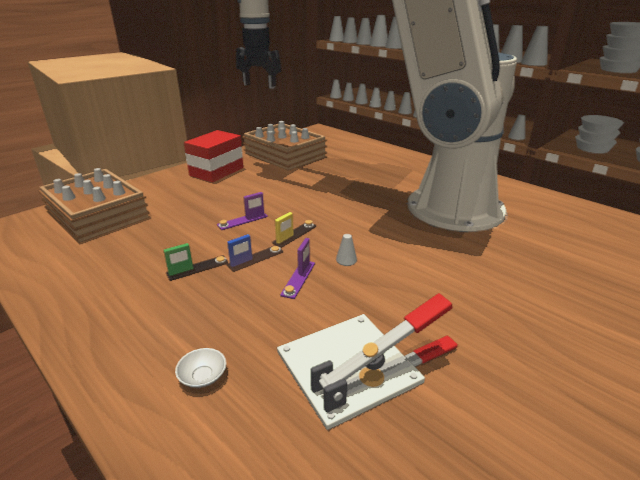

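View pics/side0.png

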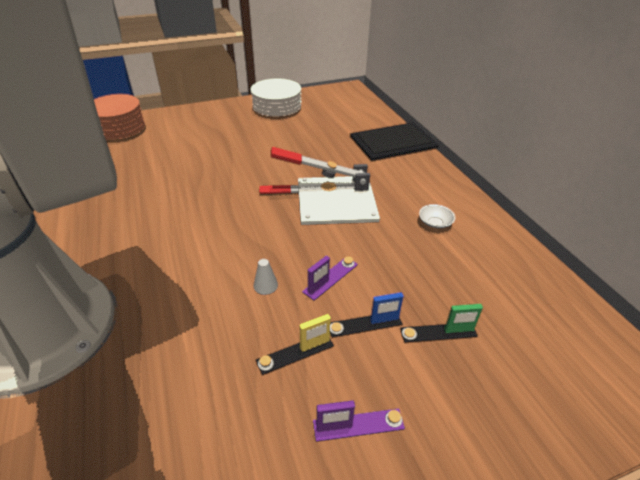

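The scene view shows the yellow holder with its stud at about (308,224) and panel at (285,227), and the board with pliers around (350,368). In the side view the stud is at (265,362), the panel at (316,333) and the board around (338,200). I'll enlarge these areas.

```bash
cat > h.py <<'E'
import cv2,numpy as np,pickle
def crop(f,x,y,w,h,s,step=10):
    c=cv2.resize(np.ascontiguousarray(f[y:y+h,x:x+w,::-1]),None,fx=s,fy=s,interpolation=cv2.INTER_CUBIC)
    for u in range(-(-x//step)*step,x+w,step):
        cv2.line(c,((u-x)*s,0),((u-x)*s,6),(255,255,255),1)
        if u%20==0: cv2.putText(c,str(u),((u-x)*s,16),0,.35,(255,255,255),1)
    for v in range(-(-y//step)*step,y+h,step):
        cv2.line(c,(0,(v-y)*s),(6,(v-y)*s),(255,255,255),1)
        if v%20==0: cv2.putText(c,str(v),(8,(v-y)*s+4),0,.35,(255,255,255),1)
    return c
def onplane(cam,u,v,z):
    M=np.linalg.inv(cam["view"]); r=M[:3,:3]@np.linalg.solve(cam["intrinsics"],[u,v,1]); o=M[:3,3]
    return o+r*(z-o[2])/r[2]
def proj(cam,p):
    q=cam["view"]@np.append(p,1); q=cam["intrinsics"]@q[:3]; return q[:2]/q[2]
E
python3 - <<'E'
from h import *
d=pickle.load(open('d0.pkl','rb'))
S,T=d["scene"]["frame"],d["side"]["frame"]
cv2.imwrite('pics/c1.png',np.vstack([np.hstack([crop(S,262,195,66,60,6),crop(T,250,310,66,60,6)]),np.hstack([crop(T,300,310,66,60,6),crop(T,250,310,66,60,6)])])[:360]) 
cv2.imwrite('pics/c2.png',np.vstack([crop(S,270,290,200,140,4)]))
cv2.imwrite('pics/c3.png',crop(T,250,140,140,90,5))
cv2.imwrite('pics/c1.png',np.vstack([crop(S,255,200,80,50,7),crop(T,250,310,80,35,7)]))
cv2.imwrite('pics/c1.png',np.hstack([crop(S,268,200,56,84,7),crop(T,252,310,56+28,84,5)[:, :].copy() if 0 else cv2.copyMakeBorder(crop(T,252,305,80,70,5),0,238,0,0,0)]))
E
```

```text
(no output)
```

View pics/c1.png

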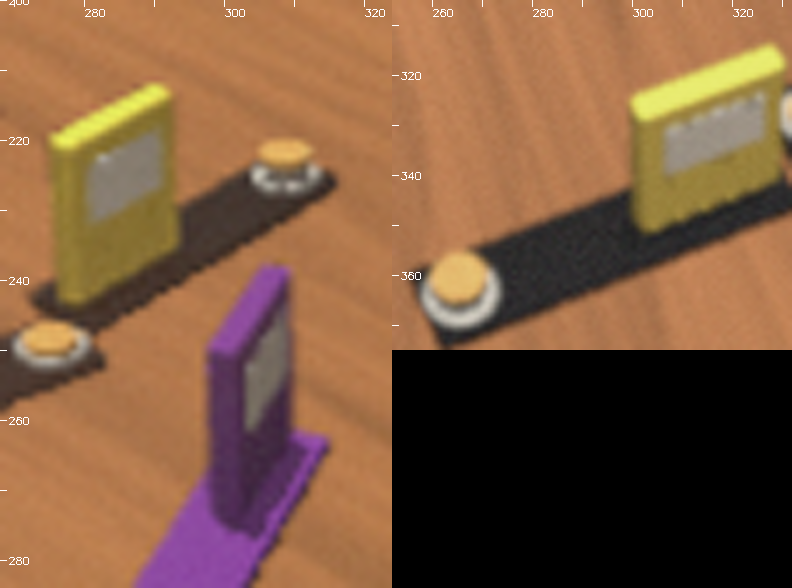

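View pics/c2.png

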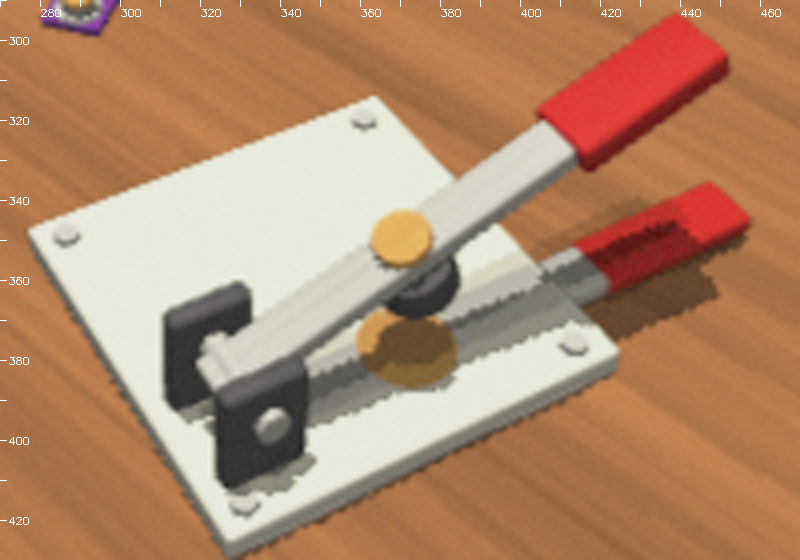

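View pics/c3.png

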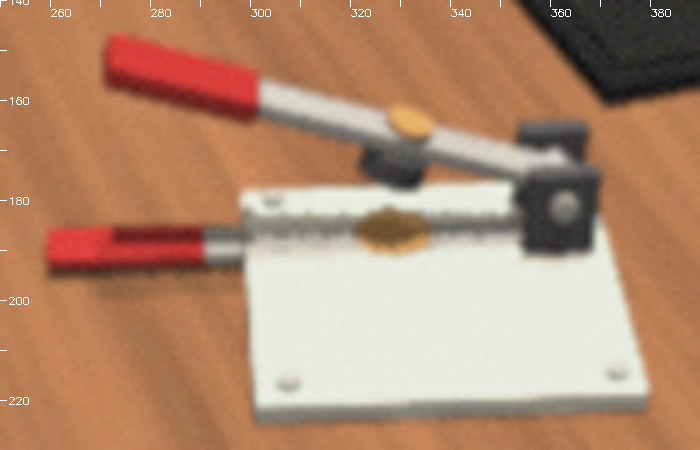

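The crops show the holder's cap top at scene (308.7,221.6) and side (265.4,360.6). The centre of its panel top is at scene (284.1,216.9) and side (315.4,321.4). The anvil is at scene (371.5,376.5) and side (328.6,186.4), and the board corners are readable. I'll fit both poses.

```bash
cat > fit.py <<'E'
from h import *
from scipy.optimize import least_squares
d=pickle.load(open('d0.pkl','rb'))
def pose(p,q):
    c,s=np.cos(p[2]),np.sin(p[2]); q=np.array(q)/1000; return np.array([p[0]+c*q[0]-s*q[1],p[1]+s*q[0]+c*q[1],q[2]])
def fit(obs,p0):
    f=lambda p:np.ravel([proj(d[c],pose(p,q))-uv for c,q,uv in obs])
    r=least_squares(f,p0,loss='soft_l1'); return r.x,r.fun.reshape(-1,2).round(1)
hol=[("scene",(0,0,15),(308.7,221.6)),("side",(0,0,15),(265.4,360.6)),("scene",(-85,0,65),(284.1,216.9)),("side",(-85,0,65),(315.4,321.4)),
 ("side",(12,15,5),(262.2,374.6)),("scene",(12,-15,5),(316,226.1))]
brd=[("scene",(0,0,12),(371.5,376.5)),("side",(0,0,12),(328.6,186.4)),("scene",(-70,40,12),(424.5,378)),("scene",(100,40,12),(328,426)),
 ("scene",(100,-125,12),(277,348)),("scene",(-70,-125,12),(363.75,314)),("side",(-70,40,12),(298.4,178)),("side",(-70,-125,12),(301,221.5)),("side",(100,-125,12),(380,218.6))]
if __name__=="__main__":
    from workcell import kinematics
    from scipy.spatial.transform import Rotation as R
    a=onplane(d["side"],265.4,360.6,.015); b=onplane(d["side"],315.4,321.4,.065)
    H,r=fit(hol,[a[0],a[1],np.arctan2(*(a-b)[1::-1])]); print(H,r.tolist())
    for o in hol: print(o[:2],onplane(d[o[0]],*o[2],o[1][2]/1000).round(4),pose(H,o[1]).round(4))
    a=onplane(d["side"],328.6,186.4,.012)
    B,r=fit(brd,[a[0],a[1],-.3]); print(B,r.tolist())
    for o in brd: print(o[:2],onplane(d[o[0]],*o[2],.012).round(4),pose(B,o[1]).round(4))
    for k in (0,np.pi):
        for P,yaw,q in ((H,H[2],(-85,0,150)),(B,B[2]+np.pi/2,(0,-85,150)),(B,B[2],(-110,0,150)),(B,B[2]+np.pi/2,(-110,0,150))):
            o=(R.from_euler('z',yaw+k)*R.from_quat([1,0,0,0])).as_quat()
            print(k,pose(P,q).round(3),np.round(kinematics.solve_ik(pose(P,q),o),2) if kinematics.solve_ik(pose(P,q),o) is not None else None)
    np.savez('pose.npz',H=H,B=B)
E
python3 fit.py
```

```text
[ 0.3427952  -0.2025693  -3.04366521] [[-0.9, -0.9], [-0.1, -0.6], [-1.1, -1.5], [-0.3, -0.8], [-0.3, -0.3], [-0.3, -1.8]]
('scene', (0, 0, 15)) [ 0.3444 -0.1977  0.015 ] [ 0.3428 -0.2026  0.015 ]
('side', (0, 0, 15)) [ 0.3427 -0.2037  0.015 ] [ 0.3428 -0.2026  0.015 ]
('scene', (-85, 0, 65)) [ 0.4304 -0.1872  0.065 ] [ 0.4274 -0.1943  0.065 ]
('side', (-85, 0, 65)) [ 0.4273 -0.1958  0.065 ] [ 0.4274 -0.1943  0.065 ]
('side', (12, 15, 5)) [ 0.3326 -0.2193  0.005 ] [ 0.3323 -0.2187  0.005 ]
('scene', (12, -15, 5)) [ 0.3352 -0.182   0.005 ] [ 0.3294 -0.1888  0.005 ]
[ 0.60885298  0.20823275 -0.28247846] [[-0.1, 0.3], [-0.4, -0.8], [1.0, -0.6], [-0.9, 0.1], [-1.1, -0.9], [-0.5, -0.8], [-0.8, -0.9], [-0.1, -1.4], [-0.1, -1.6]]
('scene', (0, 0, 12)) [0.6083 0.2079 0.012 ] [0.6089 0.2082 0.012 ]
('side', (0, 0, 12)) [0.6085 0.2048 0.012 ] [0.6089 0.2082 0.012 ]
('scene', (-70, 40, 12)) [0.5548 0.2657 0.012 ] [0.5528 0.2662 0.012 ]
('scene', (100, 40, 12)) [0.7151 0.2196 0.012 ] [0.716  0.2188 0.012 ]
('scene', (100, -125, 12)) [0.67   0.0631 0.012 ] [0.67   0.0603 0.012 ]
('scene', (-70, -125, 12)) [0.5077 0.1097 0.012 ] [0.5068 0.1077 0.012 ]
('side', (-70, 40, 12)) [0.5533 0.262  0.012 ] [0.5528 0.2662 0.012 ]
('side', (-70, -125, 12)) [0.5055 0.1032 0.012 ] [0.5068 0.1077 0.012 ]
('side', (100, -125, 12)) [0.6678 0.0553 0.012 ] [0.67   0.0603 0.012 ]
0 [ 0.427 -0.194  0.15 ] [-0.43  0.24  2.05 -0.    0.85 -2.1 ]
0 [0.585 0.127 0.15 ] [ 0.21  0.42  1.78 -0.    0.95  0.49]
0 [0.503 0.239 0.15 ] [ 0.44  0.36  1.87 -0.    0.91  2.29]
0 [0.503 0.239 0.15 ] [ 0.44  0.36  1.87 -0.    0.91  0.72]
3.141592653589793 [ 0.427 -0.194  0.15 ] [-0.43  0.24  2.05 -0.    0.85  1.04]
3.141592653589793 [0.585 0.127 0.15 ] [ 0.21  0.42  1.78 -0.    0.95 -2.65]
3.141592653589793 [0.503 0.239 0.15 ] [ 0.44  0.36  1.87 -0.    0.91 -0.85]
3.141592653589793 [0.503 0.239 0.15 ] [ 0.44  0.36  1.87 -0.    0.91 -2.42]
```

The two fixed cameras disagree by 4–7 mm in y, so I'll refine from above with the wrist camera, first the board and then the holder.

```bash
cat >> h.py <<'E'
from scipy.spatial.transform import Rotation as R
def quat(yaw): return (R.from_euler('z',yaw)*R.from_quat([1,0,0,0])).as_quat()
E
python3 - <<'E'
from fit import *
from workcell import bot,hand,vision,get_obs
z=np.load('pose.npz');H,B=z['H'],z['B']
p=pose(B,(-15,-130,330)); 
bot.reach(p,quat(B[2]+np.pi/2)); bot.dwell(.2); w1=vision.read_camera("wrist")
hand.move_gripper(.045)
bot.reach(pose(H,(-85,0,180)),quat(H[2])); bot.dwell(.2); w2=vision.read_camera("wrist")
pickle.dump((w1,w2),open('w.pkl','wb')); print(get_obs()["time_s"],get_obs()["position"])
for w,P,qs in ((w1,B,[q for _,q,_ in brd]),(w2,H,[(0,0,15),(-85,0,65)])):
    print([(q,proj(w,pose(P,q)).round().tolist()) for q in qs])
cv2.imwrite('pics/w.png',np.hstack([cv2.resize(w["frame"],None,fx=.62,fy=.62)[:,:,::-1] for w in(w1,w2)]))
E
```

```text
6.1417 [ 0.42755697 -0.19415162  0.18006331]
[((0, 0, 12), [331.0, 90.0]), ((0, 0, 12), [331.0, 90.0]), ((-70, 40, 12), [270.0, 52.0]), ((100, 40, 12), [418.0, 52.0]), ((100, -125, 12), [408.0, 196.0]), ((-70, -125, 12), [275.0, 196.0]), ((-70, 40, 12), [270.0, 52.0]), ((-70, -125, 12), [275.0, 196.0]), ((100, -125, 12), [408.0, 196.0])]
[((0, 0, 15), [318.0, 124.0]), ((-85, 0, 65), [318.0, 244.0])]
```

View pics/w.png

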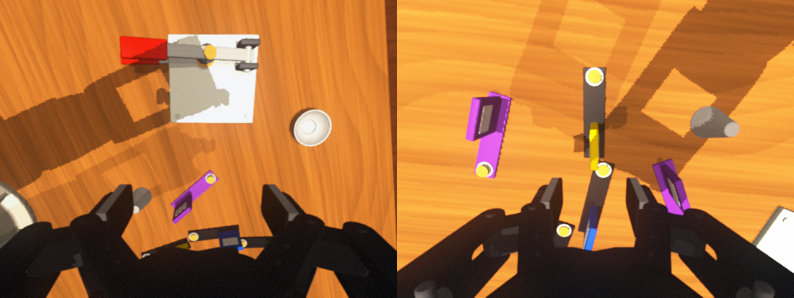

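The wrist views show the board at (270–415, 55–198) on the left and the yellow holder on the right, stud near (318,123) and panel near (318,240). I'll crop these for accurate reading.

Run:
```python
from h import *
w1,w2=pickle.load(open('w.pkl','rb'))
a=crop(w1["frame"],260,40,170,168,3); b=crop(w2["frame"],280,100,72,168,3)
cv2.imwrite('pics/w_c.png',np.hstack([a,b]))
```

```text
(no output)
```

View pics/w_c.png

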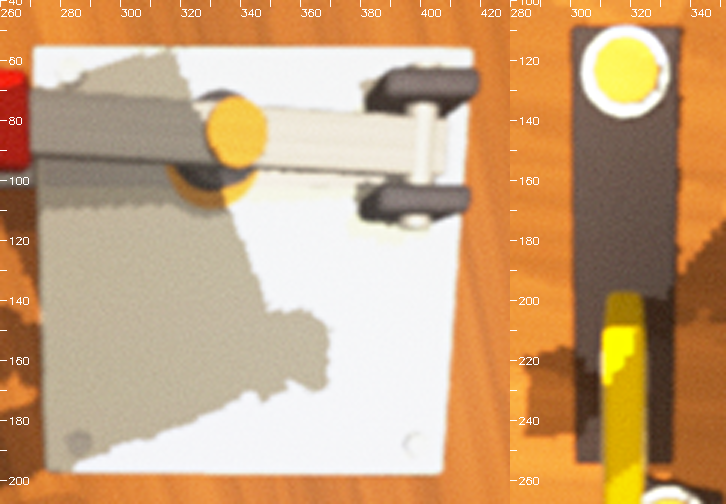

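Board corners in the wrist view are (271.3,55.7), (417.3,56), (407.3,198) and (275.3,197.3). The holder's cap is at (319,123.7) and its strip corners at (301,109), (337.3,109), (302.7,254) and (334.7,254). I'll refit, giving the wrist view the most weight.

```bash
cat > refit.py <<'E'
from fit import *
w1,w2=pickle.load(open('w.pkl','rb')); d['w1']=w1; d['w2']=w2
z=np.load('pose.npz')
# +0.5px crop shift negligible
hw=[("w2",(0,0,15),(319,123.7)),("w2",(12,15,5),(301,109)),("w2",(12,-15,5),(337.3,109)),("w2",(-113,15,5),(302.7,254)),("w2",(-113,-15,5),(334.7,254))]
bw=[("w1",(-70,40,12),(271.3,55.7)),("w1",(100,40,12),(417.3,56)),("w1",(100,-125,12),(407.3,198)),("w1",(-70,-125,12),(275.3,197.3))]
for n,o,ow,p in(("H",hol,hw,z['H']),("B",brd,bw,z['B'])):
    for t,oo in(("wrist",ow),("side",[q for q in o if q[0]=="side"]),("scene",[q for q in o if q[0]=="scene"]),("w+side",ow+[q for q in o if q[0]=="side"]),("all",ow+o)):
        x,r=fit(oo,p); print(n,t,x.round(4),abs(r).max())
E
python3 refit.py
```

```text
H wrist [ 0.3422 -0.202  -3.0458] 1.2
H side [ 0.3429 -0.2035 -3.0493] 0.2
H scene [ 0.3463 -0.1967 -3.0285] 0.5
H w+side [ 0.3423 -0.2022 -3.0456] 1.3
H all [ 0.3423 -0.2021 -3.0454] 1.8
B wrist [ 0.608   0.2051 -0.2866] 0.7
B side [ 0.6084  0.2037 -0.2914] 0.3
B scene [ 0.6087  0.209  -0.2823] 1.5
B w+side [ 0.6081  0.205  -0.287 ] 0.9
B all [ 0.6082  0.2062 -0.2863] 2.0
```

The wrist and side cameras agree to about 1.5 mm, so I'll use H=(0.3423,-0.2022) and B=(0.6081,0.205). Next is the grasp, the lift and a check of the stud position in the hand.

Run:
```python
from fit import *
from workcell import bot,hand,vision,get_obs
H=np.array([.3423,-.2022,-3.0458]);B=np.array([.6081,.2049,-.287]);np.savez('pose.npz',H=H,B=B)
q=quat(H[2])
bot.servo_line(pose(H,(-85,0,110)),q,.2); bot.servo_line(pose(H,(-85,0,41)),q,.12)
print(get_obs()["wrist_force"])
hand.move_gripper(0.0,40); o=get_obs(); print(o["gripper_width"],o["grip_force"])
bot.servo_line(pose(H,(-85,0,200)),q,.2); o=get_obs();print(o["gripper_width"],o["grip_force"])
b=quat(B[2]+np.pi/2)
bot.reach(pose(B,(0,-230,150)),b); bot.dwell(.2)
w={n:vision.read_camera(n) for n in("wrist","side")};o=get_obs()
pickle.dump((w,o),open('w3.pkl','wb')); print(o["time_s"],o["position"],o["wrist_force"])
P=o["position"]; off=P[2]-.041
Q=lambda q:pose(B,(q[1]*-1,q[0]-145,0))*[1,1,0]+[0,0,q[2]/1000+off]
for n,c in w.items(): print(n,[(k,proj(c,Q(k)).round(1).tolist()) for k in((0,0,15),(12,15,5),(12,-15,5),(-85,0,65))])
u,v=proj(w["side"],Q((-30,0,15))).astype(int)
a=crop(w["wrist"]["frame"],250,0,140,190,3)
s=crop(w["side"]["frame"],max(0,u-60),max(0,v-70),120,190,3)
cv2.imwrite('pics/g.png',np.hstack([a,s]))
```

```text
[-0.76068471 -1.555333   -0.03299781]
0.009778673167719732 39.31821942329407
0.009485488975813286 38.90702426433563
11.0333 [ 0.54299427 -0.01585919  0.15009086] [-0.81061715  0.3363666  -1.20674216]
wrist [((0, 0, 15), [318.9, 100.9]), ((12, 15, 5), [283.6, 73.5]), ((12, -15, 5), [354.1, 73.5]), ((-85, 0, 65), [319.2, 354.8])]
side [((0, 0, 15), [336.6, 180.9]), ((12, 15, 5), [328.2, 182.0]), ((12, -15, 5), [343.4, 181.5]), ((-85, 0, 65), [342.8, 184.2])]
```

View pics/g.png

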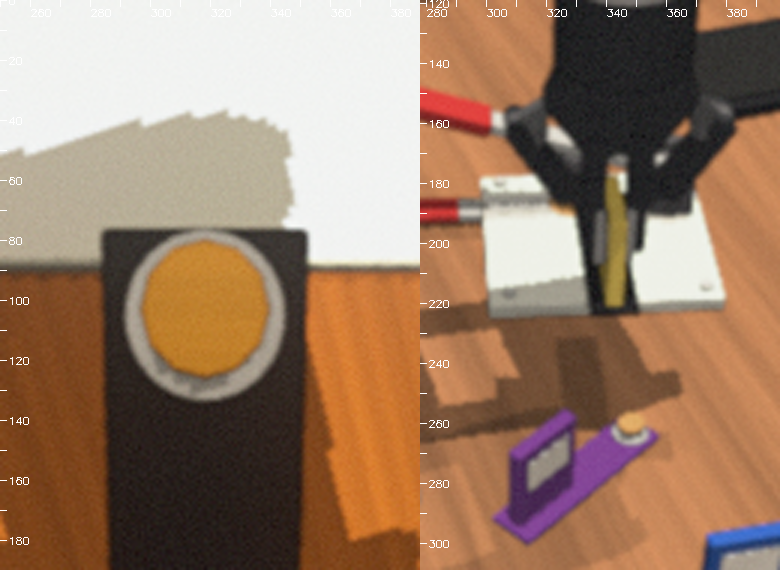

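The cap in the wrist view is at (318.5,102.7) and the strip end corners at (284.3,76.7) and (352.3,76.7). Those corners are slightly lower than predicted and closer together, so the stud end may droop a little. I'll fit the in-hand offset.

Run:
```python
from fit import *
w,o=pickle.load(open('w3.pkl','rb')); c=w["wrist"]; P=o["position"]; Rt=R.from_quat(o["orientation"])
obs=[((0,0,15),(318.5,102.7)),((12,15,5),(284.3,76.7)),((12,-15,5),(352.3,76.7))]
def pt(p,q):  # p: dx,dy(mm), pitch, yaw about the grasp point
    v=np.array(q)-[-85,0,41]; v=R.from_euler('zy',[p[3],p[2]]).apply(v)+[p[0],p[1],0]
    return P+Rt.apply(v*[1,-1,-1]/1000)
f=lambda p:np.r_[np.ravel([proj(c,pt(p,q))-uv for q,uv in obs]),np.array(p)*[.3,.3,10,10]]
r=least_squares(f,[0,0,0,0]); print(r.x,r.fun.round(2)); 
for q in((0,0,0),(-85,0,0),(0,0,15)): print(q,(pt(r.x,q)-pt([0,0,0,0],q))*1000)
for dz in (0,-2,-4,-6):  # stud xy in tool frame if the cap top is dz lower
    t=pt([0]*4,(0,0,15)); X=onplane(c,318.5,102.7,t[2]+dz/1000); print(dz,Rt.inv().apply(X-P)*1000,[ (Rt.inv().apply(onplane(c,*uv,t[2]-.01+dz/1000)-P)*1000).round(1).tolist() for _,uv in obs[1:]])
```

```text
[0.87599308 0.17384494 0.03680983 0.00110624] [-0.1  -0.15 -0.32  0.16  0.43  0.05  0.26  0.05  0.37  0.01]
(0, 0, 0) [-0.4518888  -0.58642214 -3.10042684]
(-85, 0, 0) [-0.34596347 -0.55772555  0.0277195 ]
(0, 0, 15) [-0.29555226 -0.05699939 -3.11056828]
0 [84.46317265 -0.22847667 25.99993937] [[95.9, -14.8, 36.0], [95.9, 14.2, 36.0]]
-2 [84.68142385 -0.22651071 27.99994752] [[96.3, -15.0, 38.0], [96.3, 14.4, 38.0]]
-4 [84.89967505 -0.22454474 29.99995568] [[96.6, -15.2, 40.0], [96.6, 14.6, 40.0]]
-6 [85.11792624 -0.22257877 31.99996384] [[97.0, -15.4, 42.0], [96.9, 14.8, 42.0]]
```

The stud sits within 0.3 mm of nominal in plan and droops by about 3 mm. One purple holder lies near the approach path, so I'll descend closer to the board and slide in from there.

Run:
```python
from fit import *
from workcell import bot,hand,vision,get_obs
w1,_=pickle.load(open('w.pkl','rb')); B=np.load('pose.npz')['B']
def inB(X): 
    c,s=np.cos(B[2]),np.sin(B[2]); v=(X[:2]-B[:2])*1000; return np.array([c*v[0]+s*v[1],-s*v[0]+c*v[1]])
for uv in((339,287),(347,283),(283,350)): print("purple",inB(onplane(w1,uv[0],uv[1],.015)).round())
assert inB(onplane(w1,347,279,.005))[1]<-180
b=quat(B[2]+np.pi/2)
bot.servo_line(pose(B,(0,-140,150)),b,.2); bot.servo_line(pose(B,(0,-140,60)),b,.12)
bot.servo_line(pose(B,(0,-85,60)),b,.06); print(get_obs()["wrist_force"])
bot.servo_line(pose(B,(0,-85,54)),b,.03); print(get_obs()["wrist_force"])
w={n:vision.read_camera(n) for n in("wrist","side","scene")};o=get_obs(); pickle.dump((w,o),open('w4.pkl','wb')); print(o["time_s"],o["position"])
for n,q in(("wrist",(0,0,27)),("side",(0,-12,17)),("scene",(0,0,12))): print(n,proj(w[n],pose(B,q)).round(1))
cv2.imwrite('pics/p.png',np.hstack([crop(w["wrist"]["frame"],230,20,160,180,3),crop(w["side"]["frame"],290,150,90,135,4)]))
```

```text
purple [  14. -246.]
purple [  25. -240.]
purple [ -65. -345.]
[ 0.20206726  0.90124594 -0.68556003]
[-0.58977342  0.96252925 -0.20087604]
14.1 [0.58381445 0.12321717 0.05377181]
wrist [318.9 101. ]
side [328.9 187.6]
scene [370.  375.3]
```

View pics/p.png

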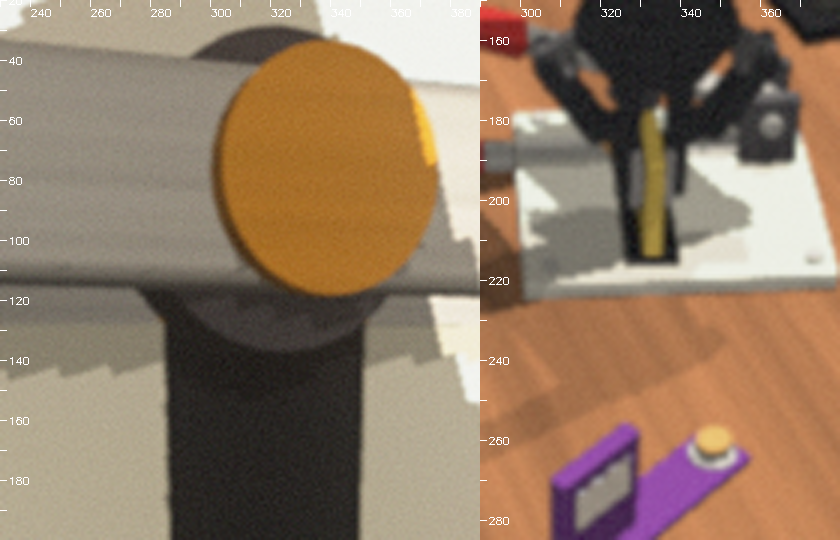

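The holder's strip lies under the jaw, and the brass anvil edge shows at about (283,122) on the strip's left edge. There is no contact force yet. I'll lower the last millimetre, release, rise and check.

Run:
```python
from fit import *
from workcell import bot,hand,vision,get_obs
B=np.load('pose.npz')['B']; b=quat(B[2]+np.pi/2)
bot.servo_line(pose(B,(0,-85,53)),b,.02); print(get_obs()["wrist_force"])
hand.move_gripper(.04); bot.dwell(.2)
bot.servo_line(pose(B,(0,-85,135)),b,.15)
bot.reach(pose(B,(-10,-130,300)),b); bot.dwell(.2)
w={n:vision.read_camera(n) for n in("wrist","side","scene")};o=get_obs(); pickle.dump((w,o),open('w5.pkl','wb')); print(o["time_s"],o["position"])
c=w["wrist"]
for q in((-70,40,12),(100,40,12),(100,-125,12),(-70,-125,12),(15,-113,17),(-15,-113,17),(-15,-30,17),(15,-30,17),(0,-60,77),(0,-110,77),(0,0,27)): print(q,proj(c,pose(B,q)).round(1))
print("side",proj(w["side"],pose(B,(0,0,27))).round(1))
hd=[proj(c,pose(B,(-107,0,107)))]; print("handle",hd)
cv2.imwrite('pics/r.png',np.hstack([crop(c["frame"],225,40,200,180,3),crop(w["side"]["frame"],296,150,66,180,3)]))
```

```text
[-4.30876325 -0.74308416  9.27578503]
16.725 [0.56146974 0.0832186  0.29890967]
(-70, 40, 12) [263.4  44.7]
(100, 40, 12) [423.6  44.5]
(100, -125, 12) [412.1 199.5]
(-70, -125, 12) [269.4 199.4]
(15, -113, 17) [341.1 189.8]
(-15, -113, 17) [315.4 189.8]
(-15, -30, 17) [315.3 114.3]
(15, -30, 17) [342.5 114.3]
(0, -60, 77) [330.3 142.3]
(0, -110, 77) [329.8 194.4]
(0, 0, 27) [329.4  83.2]
side [328.6 181. ]
handle [array([203.2876699 ,  66.92839284])]
```

View pics/r.png

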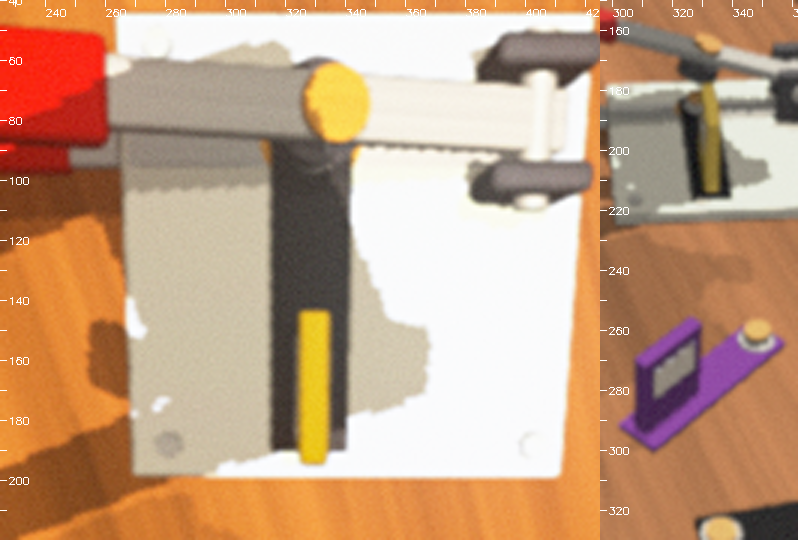

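The holder lies flat within about 1 mm of its target: strip back corners at (315.3,190) and (340.3,190), and anvil slivers equal on both sides at about (313,90) and (342,90). Now I'll press the handle and log the force.

Run:
```python
from fit import *
from workcell import bot,hand,vision,get_obs
B=np.load('pose.npz')['B']; b=quat(B[2]+np.pi/2); t=bot.tcp_to_tips*1000
print(t); hand.move_gripper(0.0)
X=lambda z:-115+8*np.clip((z-47)/60,0,1)**2
go=lambda z,v:bot.servo_line(pose(B,(X(z),0,z+t)),b,v)
bot.reach(pose(B,(-107,0,180)),b); go(120,.15); f0=get_obs()["wrist_force"]
for z in [108,100,90,80,72,66,62,59,56,54,52,50,49,48,47,46.3,45.6,45,44.4,43.8,43.2]:
    go(z,.06); o=get_obs(); f=o["wrist_force"]-f0; print(z,((o["position"][2]*1000)-t).round(1),f.round(1))
    if f[2]>30: break
bot.dwell(.3); print(get_obs()["wrist_force"]-f0)
for z in (52,60,75,90,100,125):
    go(z,.08); print(z,(get_obs()["wrist_force"]-f0).round(1))
print(get_obs()["time_s"])
```

```text
17.0
108 108.0 [-0.2 -0.3 -0.5]
100 99.6 [-0.1  0.   0.5]
90 89.5 [-0.5 -0.6  0.7]
80 79.5 [-0.6 -0.6  0.9]
72 71.6 [-0.9 -0.3  1.6]
66 65.8 [1.8 0.8 1.6]
62 62.0 [ 0.4 -0.   2.3]
59 59.0 [-0.3  1.5  2.5]
56 56.0 [-0.5  1.3  2.9]
54 54.0 [-0.1  2.3  3.6]
52 52.0 [-1.2  2.4  2.8]
50 49.9 [-1.9  1.7  3.1]
49 49.0 [-1.2  2.4  3.1]
48 48.1 [-2.3  1.9  5.3]
47 47.6 [-4.7  1.  12.5]
46.3 47.4 [-6.5  1.2 17.6]
45.6 47.0 [-7.7  0.4 23.5]
45 46.8 [-10.   -0.4  28.1]
44.4 46.6 [-10.8  -1.   33.2]
[-10.99440709  -1.1002464   33.00396771]
52 [0.1 2.1 1.3]
60 [ 0.8 -0.1  1.8]
75 [1.4 0.6 1. ]
90 [ 1.1  1.3 -0.8]
100 [-0.2  0.4 -0.4]
125 [-0.5 -0.8 -0.3]
25.725
```

The handle reached its hard stop at 47 mm and came back. I've used all my picture views, so I'll check by code: return to the earlier viewing pose and compare the images numerically.

Run:
```python
from fit import *
from workcell import bot,hand,vision,get_obs
B=np.load('pose.npz')['B']; b=quat(B[2]+np.pi/2)
(w5,o5)=pickle.load(open('w5.pkl','rb'))
hand.move_gripper(.04)
bot.servo_line(pose(B,(-107,0,180)),b,.2); bot.reach(pose(B,(-10,-130,300)),b); bot.dwell(.3)
w={n:vision.read_camera(n) for n in("wrist","side","scene")};o=get_obs(); pickle.dump((w,o),open('w6.pkl','wb')); print(o["time_s"],o["position"]-o5["position"])
for n,(x0,x1,y0,y1) in {"wrist":(180,430,40,210),"side":(255,385,140,228),"scene":(270,470,290,430)}.items():
    D=np.abs(w[n]["frame"].astype(int)-w5[n]["frame"]).sum(2)[y0:y1,x0:x1]>60
    k,_,st,_=cv2.connectedComponentsWithStats(D.astype(np.uint8)); print(n,D.sum(),[(s[0]+x0,s[1]+y0,*s[2:]) for s in st[1:].tolist() if s[4]>4])
for n in("side","scene"): print(n,[proj(w[n],pose(B,(0,0,z))).round(1).tolist() for z in(27,21,17)])
for n in("side",):
  for im in(w5,w): 
    print([[tuple(int(c) for c in im[n]["frame"][v,u]) for u in range(322,332,2)] for v in range(179,192,2)])
h=lambda f:(lambda m:(m.sum(),np.argwhere(m).mean(0).round(1)))(((f[...,0]>200)&(f[...,1]>160)&(f[...,2]<90))[120:210,300:350]); print(h(w5["wrist"]["frame"]),h(w["wrist"]["frame"]))
```

```text
27.8083 [9.70362811e-05 2.49440572e-04 7.95120898e-04]
wrist 3239 [(180, 44, 79, 10, 169), (263, 44, 161, 5, 336), (383, 49, 43, 10, 133), (265, 54, 48, 9, 129), (310, 54, 12, 4, 21), (259, 57, 5, 3, 11), (316, 58, 32, 12, 120), (382, 59, 18, 11, 59), (391, 59, 32, 27, 218), (384, 60, 3, 2, 5), (261, 62, 8, 4, 17), (327, 76, 5, 6, 16), (261, 81, 68, 7, 215), (326, 81, 97, 19, 370), (181, 83, 31, 6, 70), (213, 87, 17, 3, 25), (247, 88, 13, 3, 26), (333, 92, 3, 3, 7), (249, 94, 15, 3, 17), (184, 97, 22, 3, 42), (205, 96, 15, 6, 32), (341, 97, 2, 8, 16), (379, 100, 26, 12, 80), (389, 101, 31, 26, 162), (190, 103, 14, 6, 17), (286, 103, 5, 2, 6), (336, 102, 2, 3, 5), (247, 111, 10, 4, 19), (340, 111, 4, 11, 23), (257, 114, 4, 6, 15), (240, 116, 6, 2, 8), (231, 119, 4, 3, 5), (223, 123, 6, 2, 7), (340, 123, 8, 9, 31), (215, 126, 5, 3, 6), (263, 126, 2, 3, 6), (411, 128, 7, 70, 93), (207, 130, 5, 3, 9), (199, 133, 7, 3, 8), (340, 135, 3, 10, 26), (348, 136, 4, 3, 11), (266, 138, 4, 4, 13), (325, 143, 10, 3, 22), (352, 144, 4, 4, 6), (340, 146, 2, 11, 16), (357, 147, 5, 3, 10), (272, 148, 2
[... 1277 characters left out ...]
, [(119, 116, 106), (40, 40, 37), (31, 32, 33), (47, 44, 42), (107, 99, 82)]]
[[(210, 214, 193), (231, 234, 222), (235, 238, 227), (227, 231, 215), (175, 158, 104)], [(145, 142, 128), (163, 163, 147), (184, 182, 165), (158, 153, 137), (158, 135, 74)], [(91, 86, 77), (79, 74, 63), (109, 82, 54), (108, 80, 46), (140, 118, 58)], [(78, 62, 49), (77, 73, 66), (111, 90, 63), (118, 95, 64), (124, 106, 64)], [(77, 62, 45), (40, 37, 33), (83, 77, 69), (91, 82, 70), (112, 99, 67)], [(87, 83, 74), (30, 25, 28), (24, 24, 25), (45, 43, 39), (109, 97, 68)], [(124, 122, 109), (39, 38, 38), (26, 29, 27), (50, 49, 47), (111, 100, 88)]]
(np.int64(438), array([50.4, 29.1])) (np.int64(471), array([51.6, 28.7]))
```

In the side view the cap's top edge dropped by about 2 px, which matches 6 mm, so the stud is shut. The handle and holder are otherwise unchanged, and the robot is clear.

```bash
python3 -c "
from workcell import hand_in;print(hand_in())"
```

```text
the job is handed in; nothing more can be done
None
```

The job is handed in at about 28 s of robot time: the yellow holder lies flat with its stud on the anvil (within about 1 mm), its stud is pressed shut judging by the before/after side images, and the handle has sprung back open.

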